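# Clamp a mower bushing in the cam vise

### The arm

A 6-joint arm with a two-finger parallel gripper is mounted at the origin on the work surface. World frame = base frame: x ahead of the robot, y to its left, z up, the work surface at z = 0. Lengths are in mm, angles in degrees, forces in N, time in s.
With the tool pointing down it reaches from about 300 to 850 mm from the base axis. Payload 4.2 kg.
Tool frame: the origin (TCP) lies midway between the tips of the shut fingers; the grasp point (between the pads) lies 19 mm behind it; z points along the fingers, y is the direction in which the jaws open and shut (so a half turn about z gives the same grasp; the last joint's range is limited). The gripper opens to 91 mm and grips with 3 to 60 N. Pads are 32 mm wide; open, the fingers measure 118 mm over their backs; the gripper's body (76 mm by 178 mm) begins 60 mm behind the grasp point.
Start: joints at [66.291, 18.312, 89.639, -0, 72.044, -1.146], TCP at [220.631, 531.004, 213.976] pointing down, gripper open.
Joint ranges: [-177.97, 177.97], [-48.28, 115.42], [12.27, 149.76], [-77.06, 257.06], [2.81, 150.46], [-146.56, 146.56]. Speed limits (degrees/s): [147.25, 147.25, 180, 180, 180, 180].

### API

Orientations are given as [roll, pitch, yaw] about the fixed x, y, z axes, in that order (R = Rz(yaw) Ry(pitch) Rx(roll)).
In Python, from workcell import env gives the robot as it stands.
- The arm moves only by the shell command python3 -m jog 'ROWS' [FORCE]. ROWS is JSON, a list of rows, each an object of numbers: "dx", "dy", "dz": the shift along the world's x, y, z in m; "wx", "wy", "wz": the turn, a rotation vector about the world's x, y, z in rad; "grip": the gripper's target within -1 to 1 (shut at 1, half-way at 0, fully open at -1). In form: [{"dx": .., "dy": .., "dz": .., "wx": .., "wy": .., "wz": .., "grip": ..}, ...]. A call has 1 to 10 rows; each row shifts and turns the commanded pose from where the row before left it; what a row does not reach is not made up. A row lasts 1/10 s, in which the tool goes at most 50 mm and 8.59 degrees, less where a joint would pass 70% of its speed; a pose out of reach is approached as far as the arm can. A call with a gripper value outside its range is refused whole. The fingers move at their own pace and stop on an object; FORCE is the grip in N (left out, the last holds). Time passes only in rows, so rows that do not move let the fingers close. It gives the time, the measured TCP pose, the force and the opening at its end, in the units of the state.
- env.state(): the state, without advancing time (a new reading comes with each control period).
- env.grab_frame(name): name is "scene" or "top" or "wrist"; returns the picture (400x640x3 uint8, red, green, blue); there is no depth.
- env.get_calibration(name): a dict with "fx", "fy", "cx", "cy" (pixels), "k1" (the pictures are not rectified: a ray, as slopes to the right and down, at radius r is drawn at 1 + k1 r^2 times it, then the intrinsics apply), "R" (3x3) and "t" (3): a world point X has camera coordinates R X + t. Camera axes: x right, y down, z forward; pixel columns grow to the right and rows downward; lengths in mm; the calibration is good to about 2 mm. A picture is of the moment at which its call begins: read the wrist's pose just before it. get_calibration takes no time and is no camera call; for the wrist camera it gives the pose at the moment of the call.
- env.job_done(): hands the job in, once; it reports no verdict.
The state is a dict: "time_s": time; "qpos": joint angles; "qvel": joint speeds; "effort": joint torques, N m; "ee_pos": TCP position; "ee_rot": TCP orientation; "force": force on the tool from outside, world axes, zero at the start; "torque": the same for the moment, N m; "gripper_width": finger opening in mm.
Only numpy, scipy, OpenCV 4.12 (cv2) and the standard library are available. Lean on these libraries where they do the work, as an engineer would, in place of code of your own. Each camera call takes 0.05 s, during which the arm holds its last target. There are 200 camera calls.

### The job

Stand the long plain bushing upright between the jaw and the V of the cam vise, then turn the crank anticlockwise (seen from above) until the cam's roller rests on the cam's flat dwell, so that the jaw stays clamped on the bushing by itself when you let go of the handle. Do not go past the dwell, handle the crank gently, and leave the other things on the bench where they are.

Things in the scene. Friction and masses are not known exactly. Their poses are not given: they have to be found in the camera images.
- vise: Green and steel cam vise bolted to the bench: dark base plate 130 x 330 x 12 mm, upright camshaft and crank at one end, fixed V at the other. Origin at bench level; its y axis runs along the slide from the camshaft (y = -90 mm) to the bushing's seat in the V (y = +90 mm); z up. V and jaw reach at most 41 mm above the bench, the slide 52 mm. Place and yaw differ each time.
- nest (a point): Point on the base plate's top (12 mm above the bench) where the middle of the bushing's foot stands once pushed home into the V.
- load (a point): Where to set the bushing down: on the plate, 5 mm short of the nest point on the jaw's side (5 mm either way along the slide and 3 mm aside will do; the open jaw leaves 11 mm to spare). The jaw, a steel pad 44 mm wide up to 41 mm above the bench, sprung forward with 21 N and 1.5 N/mm, pushes it home; it stops at the bushing while the slide goes on. In the dwell it presses with about 27 N.
- crank: Steel crank, turning about the vertical axis through its origin (bench level, under the shaft). Its x axis points along the arm to the handle; arm top 68 mm up. Turns anticlockwise seen from above. At the start the arm points within 0.3 rad of the vise's (-x,-y) diagonal and the jaw is open. Over 60 N between fingers and crank, both pads' squeeze summed, is rough.
- shaft (a point): Top of the shaft, 74 mm above the bench, on the crank's axis. The steel cam below it (20 mm round part, 36 mm dwell radius) is clamped to the shaft at an unmeasured setting: the dwell begins 1.6 to 2.8 rad past the arm's pointing along the (-x,-y) diagonal and is 0.45 rad (27 mm of handle travel) long. Beyond it the cam drops off, the jaw springs open and turning back cannot lift it again.
- handle (a point): Middle of the crank's black upright handle, 92 mm above the bench: a round sleeve 22 mm across, 44 mm tall (70 to 114 mm), turning freely on its pin, 60 mm from the shaft axis. Feel there: under 2 N at first; once the jaw meets the bushing 4 to 8 N of resistance along the path, falling under 2 N again on the dwell. Let go before the dwell, and the springs turn the crank back.
- bushing: The workpiece: a plain steel bushing with a straight round side, 30 mm across, 60 mm tall, about 0.2 kg, standing upright on the bench. Origin: the middle of its underside; z is its axis.
- flanged: Bystander: a steel bushing 38 mm tall with a flange 48 mm across at its foot. Origin under its middle.
- spacer: Bystander: a low steel spacer ring 44 mm across, 20 mm tall. Origin under its middle.
- tin: Bystander: a small can 66 mm across, 100 mm tall. Origin under its middle.
- jar: Bystander: a glass jar 70 mm across, 85 mm tall. Origin under its middle.
- screwdriver: Bystander: a screwdriver lying on the bench close to the robot. Origin under its middle.
- wrench: Bystander: a wrench lying at the far edge. Origin under its middle.
- offcut: Bystander: a wooden offcut 90 x 140 x 38 mm. Origin under its middle.
There are look-alikes about, which are no part of the job. What is shaped like the bushing but blue or green is not meant.

How it is judged:
By the outcome, as a careful person would: the job done as asked, in the order asked, and still so for the second after the job is handed in, with the robot touching nothing.
It also fails if it takes over 72 s, if anything falls off the work surface, if the arm or the gripper's body presses on something with over 40 N, if the wrist force passes 120 N, or if a joint passes its speed limit or range.

## Working session

There is one attempt and no reset: what is moved stays moved. The work goes in short steps, Python scripts to look and compute and a shell command to move; the robot and the scene stay as the last step left them, time stands still between calls to the robot, and variables do not carry over. Pictures are saved under pics/ and viewed, about 8 in all and at most 12, crops included, and the job is handed in when it is done.

```bash
mkdir -p pics; ls
cat > h.py <<'E'
import numpy as np, cv2
from workcell import env
def shot(n,f):
    im=env.grab_frame(n); c=env.get_calibration(n); cv2.imwrite('pics/'+f,im[:,:,::-1]); np.save('pics/'+f+'.npy',c,allow_pickle=True); return im,c
def ray(c,u,v):
    xd=np.array([(u-c['cx'])/c['fx'],(v-c['cy'])/c['fy']]); x=xd.copy()
    for _ in range(20): x=xd/(1+c['k1']*(x@x))
    R=np.array(c['R']);t=np.array(c['t']); return -R.T@t, R.T@np.array([x[0],x[1],1])
def at(c,u,v,z):
    o,d=ray(c,u,v); return o+d*(z-o[2])/d[2]
def proj(c,X):
    p=np.array(c['R'])@np.array(X,float)+np.array(c['t']); x=p[:2]/p[2]; x=x*(1+c['k1']*(x@x)); return x*[c['fx'],c['fy']]+[c['cx'],c['cy']]
def load(f): return np.load('pics/'+f+'.npy',allow_pickle=True).item()
E
python3 - <<'E'
from h import *
for n in ('top','scene'):
    im,c=shot(n,n+'0.png'); print(n,c)
E
```

```text
pics
top {'fx': 366.981657175893, 'fy': 366.981657175893, 'cx': 321.27293331994645, 'cy': 202.86580272813046, 'k1': -0.011508528066622057, 'R': array([[ 0.00546887, -0.99997557,  0.00435317],
       [-0.99702256, -0.00578746, -0.07689289],
       [ 0.0769162 , -0.00391969, -0.99702986]]), 't': array([ -62.96306273,  542.5772602 , 1067.93837172])}
scene {'fx': 369.49894550265645, 'fy': 369.49894550265645, 'cx': 325.1339927220476, 'cy': 196.29412953147016, 'k1': -0.038038100206554244, 'R': array([[ 0.68493258,  0.7285966 ,  0.00378919],
       [ 0.6067543 , -0.5674975 , -0.55659304],
       [-0.40338144,  0.38352782, -0.83077664]]), 't': array([-356.03436345, -286.69372504, 1164.65260617])}
```

View pics/top0.png

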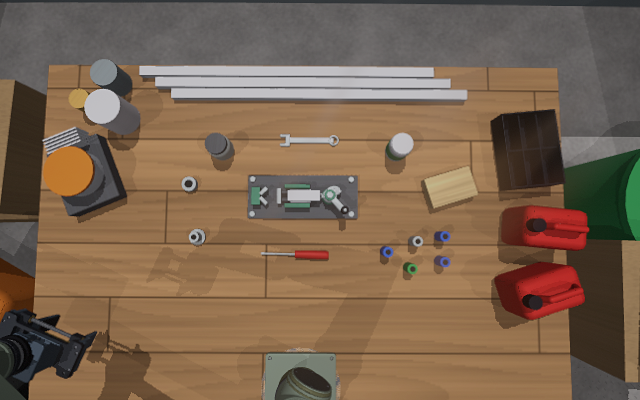

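View pics/scene0.png

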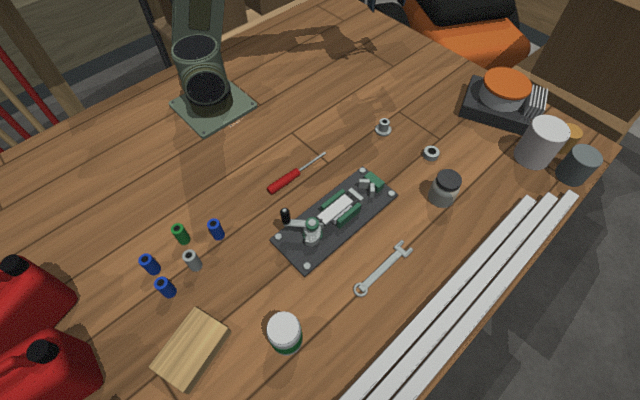

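The top view shows the vise at about (303,197), shaft at the right and V at the left. Candidates for the bushing are the steel one at (417,241), blue ones at (443,237), (387,252) and (443,261), a green one at (411,268), the flanged one at (197,237) and the spacer at (189,184). The plain steel one at (417,241) matches the description; in the scene view it is at (192,260). I'll check it in one crop.

Run:
```python
import cv2,numpy as np
a=cv2.imread('pics/top0.png'); 
A=cv2.resize(a[167:228,240:370],None,fx=6,fy=6,interpolation=cv2.INTER_CUBIC)[:, :780]
B=cv2.resize(a[225:280,375:460],None,fx=4,fy=4,interpolation=cv2.INTER_CUBIC)
s=cv2.imread('pics/scene0.png')
C=cv2.resize(s[215:305,130:240],None,fx=4,fy=4,interpolation=cv2.INTER_CUBIC)[:220]
C=cv2.resize(s[240:295,160:240],None,fx=4,fy=4,interpolation=cv2.INTER_CUBIC)
o=np.zeros((366+220,780,3),np.uint8);o[:366]=A[:366];o[366:,:340]=B;o[366:,360:680]=C
cv2.imwrite('pics/c1.png',o)
```

```text
(no output)
```

View pics/c1.png

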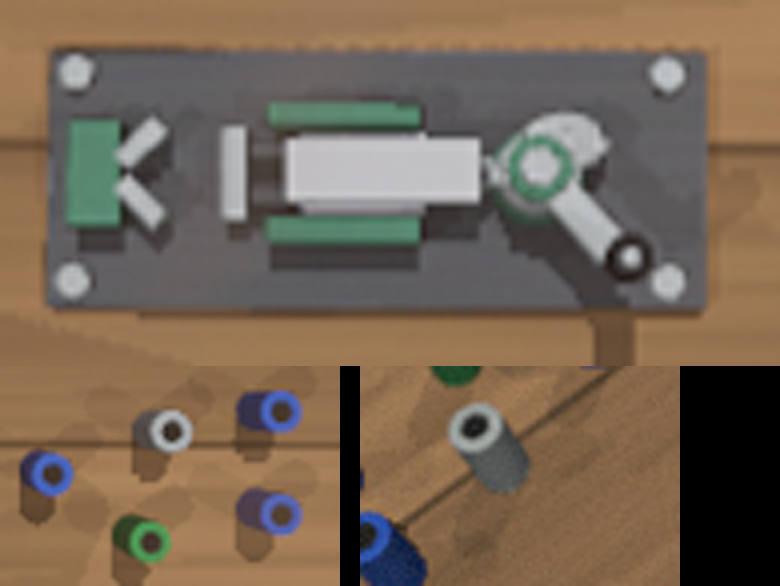

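The chosen one is plain steel-grey, straight-sided and hollow, so it is the right piece. In the crop, the plate corners, shaft ring (541,167) and handle (630,257) are all clear.

Run:
```python
from h import *
c=load('top0.png'); s=load('scene0.png')
A=lambda x,y:(240+(x+.5)/6-.5,167+(y+.5)/6-.5)
P=[at(c,*A(*p),12) for p in [(50,50),(706,52),(706,310),(50,310)]]
B=[at(c,*A(*p),14) for p in [(76,72),(667,75),(668,282),(72,281)]]
for q in (P,B):
    q=np.array(q); print(q.round(1).tolist(), q.mean(0).round(1)); d=q[0]+q[3]-q[1]-q[2]; print('len',np.linalg.norm(d)/2,np.linalg.norm(q[0]-q[3]),'yaxis dir deg',np.degrees(np.arctan2(d[1],d[0])))
print('shaft',at(c,*A(541,167),74),'handle',at(c,*A(630,257),114))
print('V apex-ish',at(c,*A(120,172),41),'jaw front',at(c,*A(221,173),41))
print('bush top',at(c,375+172/4,225+66/4,60),at(s,160+115/4,240+61/4,60))
print('shaft scene',at(s,312,224,74),'handle scene top',at(s,285,211,114))
```

```text
[[626.7, 161.2, 12.0], [627.7, -167.8, 12.0], [498.2, -167.5, 12.0], [496.4, 158.5, 12.0]] [562.2  -3.9  12. ]
len 327.5496954191897 130.3542103364779 yaxis dir deg 90.24724373166755
[[615.3, 147.6, 14.0], [615.6, -148.1, 14.0], [511.9, -148.5, 14.0], [510.7, 147.5, 14.0]] [ 5.634e+02 -4.000e-01  1.400e+01]
len 295.8063556238346 104.60603948988758 yaxis dir deg 90.14122122267716
shaft [562.94031708 -83.5368502   74.        ] handle [ 518.30990387 -122.81621888  114.        ]
V apex-ish [562.61387379 120.19859752  41.        ] jaw front [562.41159336  71.10730901  41.        ]
bush top [ 431.32601849 -335.41152677   60.        ] [ 431.96309832 -332.2441854    60.        ]
shaft scene [565.52880192 -84.48474671  74.        ] handle scene top [ 517.95681559 -120.38727992  114.        ]
```

Run:
```python
from h import *
from scipy.spatial.transform import Rotation as Ro
s=env.state(); print({k:np.round(v,3).tolist() for k,v in s.items()})
R=Ro.from_euler('xyz',s['ee_rot'],degrees=True).as_matrix(); print(R.round(2))
c=load('top0.png')
for n,u,v in [('blue1',443,236),('blue2',387.5,251),('blue3',444,262),('green',412,268)]: print(n,at(c,u,v,60).round())
```

```text
{'time_s': 0.1, 'qpos': [66.29, 18.349, 89.699, -0.0, 72.044, -1.147], 'qvel': [-0.039, -0.003, -0.171, -0.034, 0.0, 0.086], 'effort': [0.002, -41.333, -23.251, 0.073, 0.042, -0.0], 'ee_pos': [220.461, 530.577, 213.204], 'ee_rot': [-179.909, -0.001, 157.437], 'force': [-0.223, 0.651, -0.87], 'torque': [-0.025, 0.0, 0.023], 'gripper_width': 91.002}
[[-0.92  0.38 -0.  ]
 [ 0.38  0.92 -0.  ]
 [ 0.   -0.   -1.  ]]
blue1 [ 447. -407.   60.]
blue2 [ 404. -248.   60.]
blue3 [ 374. -409.   60.]
green [ 357. -317.   60.]
```

```bash
python3 -m jog '[{"dx":0.012,"dy":-0.045,"grip":-0.1},{"dx":0.012,"dy":-0.045},{"dx":0.012,"dy":-0.045},{"dx":0.012,"dy":-0.045},{"dx":0.012,"dy":-0.045},{"dx":0.012,"dy":-0.045},{"dx":0.012,"dy":-0.045},{"dx":0.012,"dy":-0.045},{"dx":0.012,"dy":-0.045},{"dx":0.012,"dy":-0.045}]' 15
```

```text
invalid input
```

```bash
python3 -m jog '[{"dx":0.012,"dy":-0.045,"dz":0,"wx":0,"wy":0,"wz":-0.1177,"grip":-0.1},{"dx":0.012,"dy":-0.045,"dz":0,"wx":0,"wy":0,"wz":-0.1177,"grip":-0.1},{"dx":0.012,"dy":-0.045,"dz":0,"wx":0,"wy":0,"wz":-0.1177,"grip":-0.1},{"dx":0.012,"dy":-0.045,"dz":0,"wx":0,"wy":0,"wz":-0.1177,"grip":-0.1},{"dx":0.012,"dy":-0.045,"dz":0,"wx":0,"wy":0,"wz":-0.1177,"grip":-0.1},{"dx":0.012,"dy":-0.045,"dz":0,"wx":0,"wy":0,"wz":-0.1177,"grip":-0.1},{"dx":0.012,"dy":-0.045,"dz":0,"wx":0,"wy":0,"wz":-0.1177,"grip":-0.1},{"dx":0.012,"dy":-0.045,"dz":0,"wx":0,"wy":0,"wz":-0.1177,"grip":-0.1},{"dx":0.012,"dy":-0.045,"dz":0,"wx":0,"wy":0,"wz":-0.1177,"grip":-0.1},{"dx":0.012,"dy":-0.045,"dz":0,"wx":0,"wy":0,"wz":-0.1177,"grip":-0.1}]' 15
```

```text
time_s: 1.1
ee_pos: [340.4, 79.2, 214.0]
ee_rot: [180.0, -0.0, 89.7]
force: [0.7, 0.6, 0.2]
gripper_width: 50.2
```

```bash
python3 -m jog '[{"dx":0.009,"dy":-0.0413,"dz":-0.005,"wx":0,"wy":0,"wz":0,"grip":-0.1},{"dx":0.009,"dy":-0.0413,"dz":-0.005,"wx":0,"wy":0,"wz":0,"grip":-0.1},{"dx":0.009,"dy":-0.0413,"dz":-0.005,"wx":0,"wy":0,"wz":0,"grip":-0.1},{"dx":0.009,"dy":-0.0413,"dz":-0.005,"wx":0,"wy":0,"wz":0,"grip":-0.1},{"dx":0.009,"dy":-0.0413,"dz":-0.005,"wx":0,"wy":0,"wz":0,"grip":-0.1},{"dx":0.009,"dy":-0.0413,"dz":-0.005,"wx":0,"wy":0,"wz":0,"grip":-0.1},{"dx":0.009,"dy":-0.0413,"dz":-0.005,"wx":0,"wy":0,"wz":0,"grip":-0.1},{"dx":0.009,"dy":-0.0413,"dz":-0.005,"wx":0,"wy":0,"wz":0,"grip":-0.1},{"dx":0.009,"dy":-0.0413,"dz":-0.005,"wx":0,"wy":0,"wz":0,"grip":-0.1},{"dx":0.009,"dy":-0.0413,"dz":-0.005,"wx":0,"wy":0,"wz":0,"grip":-0.1}]'
python3 - <<'E'
from h import *
im,c=shot('wrist','w1.png'); print(proj(c,[431.5,-334,60]))
E
```

```text
time_s: 2.1
ee_pos: [430.4, -333.6, 163.3]
ee_rot: [-180.0, -0.0, 90.0]
force: [0.3, -0.5, 0.9]
gripper_width: 50.1
[328.34827285 188.36101775]
```

View pics/w1.png

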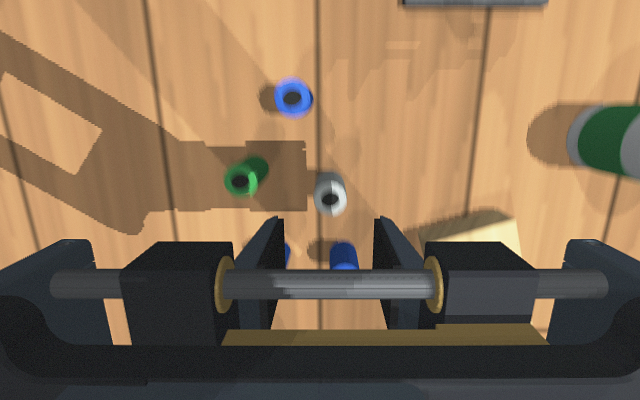

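The wrist view shows the steel bushing's top ring centred near (330,198) between the fingers, with green at (241,180) and blue at (293,98) well clear.

Run:
```python
from h import *
c=load('w1.png'); print(at(c,330,198,60),at(c,330,194,60)); im=cv2.imread('pics/w1.png')
cv2.imwrite('pics/c2.png',cv2.resize(im[150:240,200:360],None,fx=5,fy=5,interpolation=cv2.INTER_CUBIC))
```

```text
[ 432.92744354 -342.72737051   60.        ] [ 432.93116809 -339.08933618   60.        ]
```

View pics/c2.png

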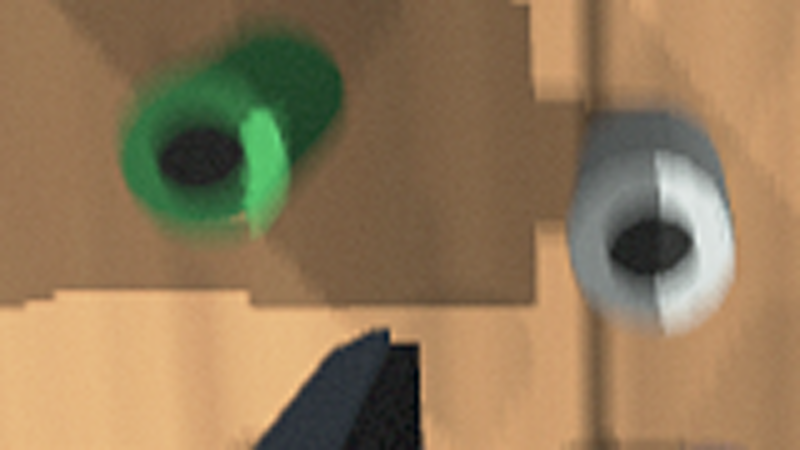

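Run:
```python
from h import *
c=env.get_calibration('wrist'); o=-np.array(c['R']).T@c['t']; print(o, env.state()['ee_pos'])
c0=load('w1.png'); print(-np.array(c0['R']).T@c0['t'])
im,c=shot('wrist','w2.png'); print(at(c,330.4,198.6,60))
g=cv2.cvtColor(im,cv2.COLOR_RGB2HSV)[165:235,300:360]
m=(g[...,1]<60)&(g[...,2]>60)
ys,xs=np.nonzero(m); print('low-sat bbox',xs.min()+300,xs.max()+300,ys.min()+165,ys.max()+165)
for y in range(170,224,4): print(y,''.join('#' if v else '.' for v in m[y-165]))
```

```text
[ 431.55688421 -263.84849331  333.55080203] [ 432.26902898 -339.95277703  162.41051935]
[ 431.55688421 -263.84849331  333.55080203]
[ 432.07359724 -339.22571921   60.        ]
low-sat bbox 311 348 165 234
170 ..............###########################...................
174 .............#############################..................
178 ............###############################.................
182 ...........##########............###########................
186 ...........########.................########................
190 ...........########.................########................
194 ............#########............##########.................
198 ..............###########################...................
202 ...................#################........................
206 ............................................................
210 ............................................................
214 ............................................................
218 ............................................................
222 ............................................................
```

Run:
```python
from h import *
s=env.state(); print(s['time_s'],s['ee_pos'],s['qvel'].__class__,np.abs(s['qvel']).max())
c=env.get_calibration('wrist'); print(at(c,327.5,188,60),at(load('w2.png'),327.5,188,60))
```

```text
2.2 [ 431.22294215 -336.31791539  162.51672973] <class 'numpy.ndarray'> 4.043692681129463
[ 429.57214977 -329.62825739   60.        ] [ 429.57214977 -329.62825739   60.        ]
```

```bash
python3 -m jog '[{"dx":0,"dy":0,"dz":-0.02,"wx":0,"wy":0,"wz":0,"grip":-0.1},{"dx":0,"dy":0,"dz":-0.015,"wx":0,"wy":0,"wz":0,"grip":-0.1},{"dx":0,"dy":0,"dz":0,"wx":0,"wy":0,"wz":0,"grip":-0.1},{"dx":0,"dy":0,"dz":0,"wx":0,"wy":0,"wz":0,"grip":-0.1},{"dx":0,"dy":0,"dz":0,"wx":0,"wy":0,"wz":0,"grip":-0.1}]'
python3 - <<'E'
from h import *
print(env.state()['ee_pos'])
c=env.get_calibration('wrist'); im=env.grab_frame('wrist'); cv2.imwrite('pics/w3.png',im[:,:,::-1]); np.save('pics/w3.png.npy',c,allow_pickle=True)
g=cv2.cvtColor(im,cv2.COLOR_RGB2HSV); m=(g[...,1]<60)&(g[...,2]>60)
p=proj(c,[431.5,-334,60]).astype(int); print(p)
for y in range(p[1]-40,p[1]+40,3): print(y,p[0]-35,''.join('#' if v else '.' for v in m[y,p[0]-35:p[0]+35]))
print(at(c,*p,60), at(c,p[0],p[1]+10,60))
E
```

```text
time_s: 2.7
ee_pos: [431.1, -332.0, 129.9]
ee_rot: [179.9, 0.1, 90.0]
force: [-0.6, 0.4, -0.3]
gripper_width: 50.2
[ 431.1045714  -332.00235784  129.91107105]
[329 208]
168 294 ......................................................................
171 294 ......................................................................
174 294 ......................................................................
177 294 ...........................###############............................
180 294 .......................#######################........................
183 294 .....................###########################......................
186 294 ....................#############################.....................
189 294 ...................###############################....................
192 294 ..................#################################...................
195 294 ..................#################################...................
198 294 .................###################################..................
201 294 .................############..........##############.
[... 589 characters left out ...]
................#.#############............................
228 294 ......................................................................
231 294 ......................................................................
234 294 ......................................................................
237 294 ......................................................................
240 294 ......................................................................
243 294 ......................................................................
246 294 ......................................................................
[ 430.81583276 -333.18427715   60.        ] [ 430.82113342 -341.43114051   60.        ]
```

The settled ring is centred at (328.5,208), which gives (431,-333) and agrees with the other views. I'll descend and grasp high on the piece.

```bash
python3 -m jog '[{"dx":0,"dy":-0.001,"dz":-0.024,"wx":0,"wy":0,"wz":0,"grip":-0.1},{"dx":0,"dy":0,"dz":-0.024,"wx":0,"wy":0,"wz":0,"grip":-0.1},{"dx":0,"dy":0,"dz":-0.024,"wx":0,"wy":0,"wz":0,"grip":-0.1},{"dx":0,"dy":0,"dz":-0.024,"wx":0,"wy":0,"wz":0,"grip":-0.1},{"dx":0,"dy":0,"dz":0,"wx":0,"wy":0,"wz":0,"grip":-0.1},{"dx":0,"dy":0,"dz":0,"wx":0,"wy":0,"wz":0,"grip":1},{"dx":0,"dy":0,"dz":0,"wx":0,"wy":0,"wz":0,"grip":1},{"dx":0,"dy":0,"dz":0,"wx":0,"wy":0,"wz":0,"grip":1},{"dx":0,"dy":0,"dz":0,"wx":0,"wy":0,"wz":0,"grip":1},{"dx":0,"dy":0,"dz":0,"wx":0,"wy":0,"wz":0,"grip":1}]' 25
```

```text
time_s: 3.75
ee_pos: [431.4, -333.7, 34.4]
ee_rot: [179.9, 0.1, 90.0]
force: [-0.3, 0.6, 5.5]
gripper_width: 29.5
```

```bash
python3 -m jog '[{"dx":0,"dy":0,"dz":0.02,"wx":0,"wy":0,"wz":0,"grip":1},{"dx":0,"dy":0,"dz":0.03,"wx":0,"wy":0,"wz":0,"grip":1},{"dx":0,"dy":0,"dz":0.03,"wx":0,"wy":0,"wz":0,"grip":1},{"dx":0,"dy":0.02,"dz":0.03,"wx":0,"wy":0,"wz":0,"grip":1},{"dx":0.005,"dy":0.03,"dz":0.02,"wx":0,"wy":0,"wz":0,"grip":1},{"dx":0.01,"dy":0.035,"dz":0.01,"wx":0,"wy":0,"wz":0,"grip":1},{"dx":0.01,"dy":0.035,"dz":0,"wx":0,"wy":0,"wz":0,"grip":1},{"dx":0.01,"dy":0.035,"dz":0,"wx":0,"wy":0,"wz":0,"grip":1},{"dx":0.01,"dy":0.035,"dz":0,"wx":0,"wy":0,"wz":0,"grip":1},{"dx":0.01,"dy":0.035,"dz":0,"wx":0,"wy":0,"wz":0,"grip":1}]' && python3 -m jog '[{"dx":0.01,"dy":0.035,"dz":0,"wx":0,"wy":0,"wz":0,"grip":1},{"dx":0.01,"dy":0.035,"dz":0,"wx":0,"wy":0,"wz":0,"grip":1},{"dx":0.015,"dy":0.035,"dz":0,"wx":0,"wy":0,"wz":0,"grip":1},{"dx":0.015,"dy":0.035,"dz":0,"wx":0,"wy":0,"wz":0,"grip":1},{"dx":0.015,"dy":0.03,"dz":0,"wx":0,"wy":0,"wz":0,"grip":1},{"dx":0.01,"dy":0.02,"dz":0,"wx":0,"wy":0,"wz":0,"grip":1},{"dx":0.002,"dy":0.01,"dz":0,"wx":0,"wy":0,"wz":0,"grip":1},{"dx":0,"dy":0,"dz":0,"wx":0,"wy":0,"wz":0,"grip":1},{"dx":0,"dy":0,"dz":0,"wx":0,"wy":0,"wz":0,"grip":1},{"dx":0,"dy":0,"dz":0,"wx":0,"wy":0,"wz":0,"grip":1}]'
python3 - <<'E'
from h import *
print(env.state()['ee_pos'],env.state()['qpos'])
c=env.get_calibration('wrist'); im=env.grab_frame('wrist'); cv2.imwrite('pics/w4.png',im[:,:,::-1]); np.save('pics/w4.png.npy',c,allow_pickle=True)
print(proj(c,[563,91,12]),proj(c,[563,71,41]))
E
```

```text
time_s: 4.75
ee_pos: [485.3, -106.4, 172.7]
ee_rot: [-180.0, -0.0, 90.0]
force: [2.1, -0.6, -2.5]
gripper_width: 29.5
time_s: 5.75
ee_pos: [562.0, 90.8, 172.9]
ee_rot: [-180.0, 0.0, 89.9]
force: [0.2, 0.7, -2.4]
gripper_width: 29.5
[561.97738077  90.82577682 172.93503757] [ 8.03921029e+00  1.94617776e+01  9.40846543e+01 -2.97394882e-02
  6.64928351e+01  8.11549919e+00]
[330.35929823 180.54567202] [330.48363952 207.03003066]
```

View pics/w4.png

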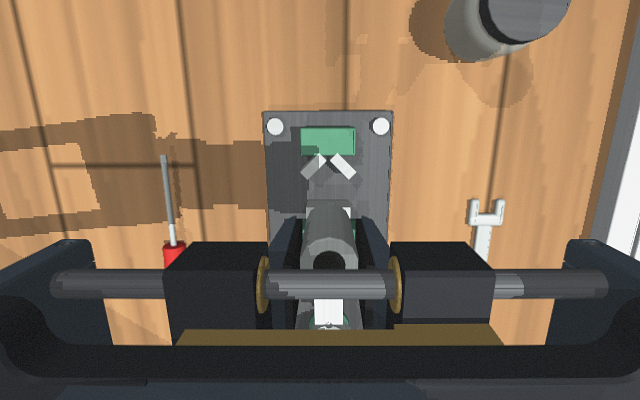

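The bushing hangs upright in the fingers. The V's prongs meet near (328,158), bolts sit at (275,126) and (381,126), and the plate's far edge is at row 111.

Run:
```python
from h import *
c=load('w4.png')
for n,u,v,z in [('boltL',275,126,15),('boltR',381,126,15),('cornL',263,111,12),('cornR',392,111,12),('Vapex',328,158,41),('greenL',301,142,41),('greenR',355.5,142,41),('greennear',328,156,41)]: print(n,at(c,u,v,z).round(1))
t=load('top0.png')
A=lambda x,y:(240+(x+.5)/6-.5,167+(y+.5)/6-.5)
print('top prong near ends',at(t,*A(163,120),41),at(t,*A(163,224),41),'green near',at(t,*A(121,172),41))
```

```text
boltL [507.9 147.3  15. ]
boltR [613.3 147.2  15. ]
cornL [496.2 161.7  12. ]
cornR [624.1 161.5  12. ]
Vapex [560.7 119.2  41. ]
greenL [535.6 134.2  41. ]
greenR [586.2 134.1  41. ]
greennear [560.7 121.1  41. ]
top prong near ends [588.17098774  99.73349071  41.        ] [537.393438    98.87226668  41.        ] green near [562.61669994 119.71259706  41.        ]
```

```bash
python3 -m jog '[{"dx":0,"dy":0,"dz":-0.02,"wx":0,"wy":0,"wz":0,"grip":1},{"dx":0,"dy":0,"dz":-0.025,"wx":0,"wy":0,"wz":0,"grip":1},{"dx":0,"dy":0,"dz":-0.025,"wx":0,"wy":0,"wz":0,"grip":1},{"dx":0,"dy":0,"dz":-0.02,"wx":0,"wy":0,"wz":0,"grip":1},{"dx":0,"dy":0,"dz":-0.015,"wx":0,"wy":0,"wz":0,"grip":1},{"dx":0,"dy":0,"dz":-0.01,"wx":0,"wy":0,"wz":0,"grip":1},{"dx":0,"dy":0,"dz":-0.006,"wx":0,"wy":0,"wz":0,"grip":1},{"dx":0,"dy":0,"dz":-0.002,"wx":0,"wy":0,"wz":0,"grip":1},{"dx":0,"dy":0,"dz":0,"wx":0,"wy":0,"wz":0,"grip":1},{"dx":0,"dy":0,"dz":0,"wx":0,"wy":0,"wz":0,"grip":1}]'
```

```text
time_s: 6.8
ee_pos: [563.2, 92.0, 50.7]
ee_rot: [179.9, -0.0, 90.0]
force: [0.5, 0.2, -2.7]
gripper_width: 29.3
```

```bash
python3 -m jog '[{"dx":0,"dy":0,"dz":-0.002,"wx":0,"wy":0,"wz":0,"grip":1},{"dx":0,"dy":0,"dz":-0.001,"wx":0,"wy":0,"wz":0,"grip":1},{"dx":0,"dy":0,"dz":-0.001,"wx":0,"wy":0,"wz":0,"grip":1},{"dx":0,"dy":0,"dz":0,"wx":0,"wy":0,"wz":0,"grip":1},{"dx":0,"dy":0,"dz":0,"wx":0,"wy":0,"wz":0,"grip":1}]'
```

```text
time_s: 7.3
ee_pos: [562.7, 92.1, 46.5]
ee_rot: [180.0, -0.0, 90.0]
force: [-0.8, 0.6, 2.5]
gripper_width: 29.2
```

```bash
python3 -m jog '[{"dx":0,"dy":0,"dz":0,"wx":0,"wy":0,"wz":0,"grip":0},{"dx":0,"dy":0,"dz":0,"wx":0,"wy":0,"wz":0,"grip":0},{"dx":0,"dy":0,"dz":0,"wx":0,"wy":0,"wz":0,"grip":0},{"dx":0,"dy":0,"dz":0.01,"wx":0,"wy":0,"wz":0,"grip":0},{"dx":0,"dy":0,"dz":0.02,"wx":0,"wy":0,"wz":0,"grip":0},{"dx":0,"dy":0,"dz":0.03,"wx":0,"wy":0,"wz":0,"grip":0},{"dx":0,"dy":0,"dz":0.03,"wx":0,"wy":0,"wz":0,"grip":0},{"dx":0,"dy":-0.02,"dz":0.02,"wx":0,"wy":0,"wz":-0.09,"grip":0},{"dx":-0.005,"dy":-0.03,"dz":0,"wx":0,"wy":0,"wz":-0.1,"grip":0},{"dx":-0.005,"dy":-0.03,"dz":0,"wx":0,"wy":0,"wz":-0.1,"grip":0}]' 6 && python3 -m jog '[{"dx":-0.005,"dy":-0.03,"dz":0,"wx":0,"wy":0,"wz":-0.1,"grip":0},{"dx":-0.005,"dy":-0.03,"dz":0,"wx":0,"wy":0,"wz":-0.1,"grip":0},{"dx":-0.005,"dy":-0.03,"dz":0,"wx":0,"wy":0,"wz":-0.1,"grip":0},{"dx":-0.005,"dy":-0.02,"dz":0,"wx":0,"wy":0,"wz":-0.1,"grip":0},{"dx":-0.005,"dy":-0.012,"dz":0,"wx":0,"wy":0,"wz":-0.1,"grip":0},{"dx":-0.005,"dy":-0.005,"dz":0,"wx":0,"wy":0,"wz":-0.08,"grip":0},{"dx":-0.005,"dy":0,"dz":0,"wx":0,"wy":0,"wz":0,"grip":0},{"dx":0,"dy":0,"dz":0,"wx":0,"wy":0,"wz":0,"grip":0},{"dx":0,"dy":0,"dz":0,"wx":0,"wy":0,"wz":0,"grip":0},{"dx":0,"dy":0,"dz":0,"wx":0,"wy":0,"wz":0,"grip":0}]'
python3 - <<'E'
from h import *
print(env.state()['ee_pos'])
c=env.get_calibration('wrist'); im=env.grab_frame('wrist'); np.save('pics/w5.png.npy',c,allow_pickle=True)
cv2.imwrite('pics/w5.png',im[:,:,::-1]); im2,c2=shot('top','top1.png')
a=cv2.resize(im2[167:228,240:370],None,fx=6,fy=6,interpolation=cv2.INTER_CUBIC)[:200,:640]
o=np.zeros((600,640,3),np.uint8);o[:400]=im;o[400:]=a
cv2.imwrite('pics/c5.png',o[:,:,::-1])
print(proj(c,[518,-121,114]),proj(c,[563.5,-84,74]),proj(c,[562.5,92,72]))
E
```

```text
time_s: 8.3
ee_pos: [553.2, 11.4, 157.8]
ee_rot: [179.8, -0.0, 73.2]
force: [0.2, -0.5, -0.5]
gripper_width: 45.4
time_s: 9.3
ee_pos: [517.9, -114.6, 156.2]
ee_rot: [180.0, -0.0, 40.2]
force: [0.8, 1.0, -0.0]
gripper_width: 45.6
[ 517.93388958 -114.59726889  156.15577147]
[335.54304199 223.58030685] [336.36505704 133.84472079] [141.65638992 -31.75556605]
```

View pics/c5.png

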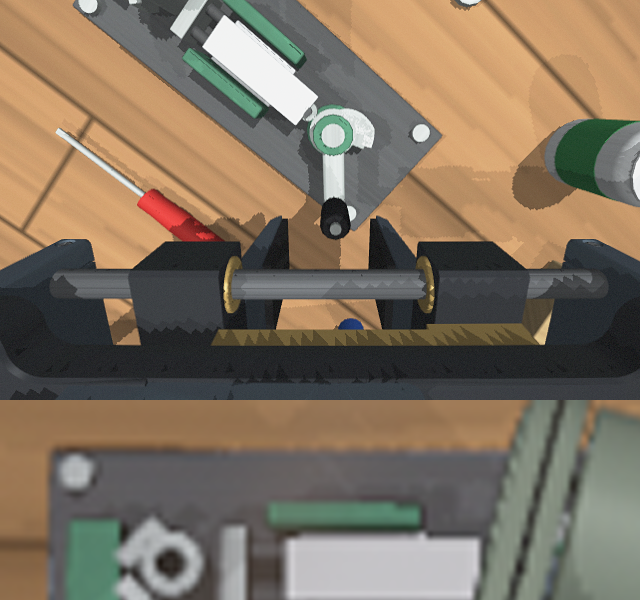

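The lower strip shows the bushing standing upright by the V, with the jaw still clear. The handle top is at (335,228) and the shaft top at (333,134) in the wrist view.

Run:
```python
from h import *
c=load('w5.png'); H=at(c,335,228,114);S=at(c,333,134,74); print(H,S,np.linalg.norm((H-S)[:2]),np.degrees(np.arctan2(*(H-S)[1::-1])))
```

```text
[ 515.24732855 -122.85389008  114.        ] [561.73658669 -82.0979522   74.        ] 61.82473287421062 -138.75978765094231
```

```bash
python3 -m jog '[{"dx":0,"dy":-0.0075,"dz":-0.01,"wx":0,"wy":0,"wz":0,"grip":0},{"dx":0,"dy":0,"dz":-0.02,"wx":0,"wy":0,"wz":0,"grip":0},{"dx":0,"dy":0,"dz":-0.02,"wx":0,"wy":0,"wz":0,"grip":0},{"dx":0,"dy":0,"dz":-0.02,"wx":0,"wy":0,"wz":0,"grip":0},{"dx":0,"dy":0,"dz":-0.011,"wx":0,"wy":0,"wz":0,"grip":0},{"dx":0,"dy":0,"dz":0,"wx":0,"wy":0,"wz":0,"grip":0.4},{"dx":0,"dy":0,"dz":0,"wx":0,"wy":0,"wz":0,"grip":0.6},{"dx":0,"dy":0,"dz":0,"wx":0,"wy":0,"wz":0,"grip":0.6},{"dx":0,"dy":0,"dz":0,"wx":0,"wy":0,"wz":0,"grip":0.6},{"dx":0,"dy":0,"dz":0,"wx":0,"wy":0,"wz":0,"grip":0.6}]' 6
python3 - <<'E'
from h import *
print(env.state()['force'],env.state()['qpos'])
C=np.array([563,-83.3])
P=lambda d:C+60*np.array([np.cos(np.radians(d)),np.sin(np.radians(d))])
d=-139.5
while d<45: print(d,P(d).round(1),((P(d+3.5)-P(d))/1000).round(4)); d+=3.5
E
```

```text
time_s: 10.4
ee_pos: [518.2, -122.6, 75.8]
ee_rot: [179.9, -0.1, 40.2]
force: [-0.1, 1.0, 2.6]
gripper_width: 21.6
[-0.14589763  0.96128904  2.6003771 ] [-1.45480402e+01  2.18320532e+01  1.06460140e+02 -6.35438347e-03
  5.15988281e+01  3.52953112e+01]
-139.5 [ 517.4 -122.3] [ 0.0025 -0.0027]
-136.0 [ 519.8 -125. ] [ 0.0026 -0.0026]
-132.5 [ 522.5 -127.5] [ 0.0028 -0.0024]
-129.0 [ 525.2 -129.9] [ 0.0029 -0.0022]
-125.5 [ 528.2 -132.1] [ 0.003 -0.002]
-122.0 [ 531.2 -134.2] [ 0.0032 -0.0018]
-118.5 [ 534.4 -136. ] [ 0.0033 -0.0016]
-115.0 [ 537.6 -137.7] [ 0.0034 -0.0014]
-111.5 [ 541.  -139.1] [ 0.0034 -0.0012]
-108.0 [ 544.5 -140.4] [ 0.0035 -0.001 ]
-104.5 [ 548.  -141.4] [ 0.0036 -0.0008]
-101.0 [ 551.6 -142.2] [ 0.0036 -0.0006]
-97.5 [ 555.2 -142.8] [ 0.0036 -0.0004]
-94.0 [ 558.8 -143.2] [ 0.0037 -0.0001]
-90.5 [ 562.5 -143.3] [0.0037 0.0001]
-87.0 [ 566.1 -143.2] [0.0037 0.0003]
-83.5 [ 569.8 -142.9] [0.0036 0.0005]
-80.0 [ 573.4 -142.4] [0.0036 0.0007]
-76.5 [ 577.  -141.6] [0.0035 0.001 ]
-73.0 [ 580.5 -140.7] [0.0035 0.0012]
-69.5 [ 584.  -139.5] [0.0034 0.0014]
-66.0 [ 587.
[... 475 characters left out ...]
.0034]
-20.5 [ 619.2 -104.3] [0.0012 0.0035]
-17.0 [ 620.4 -100.8] [0.001  0.0035]
-13.5 [621.3 -97.3] [0.0007 0.0036]
-10.0 [622.1 -93.7] [0.0005 0.0036]
-6.5 [622.6 -90.1] [0.0003 0.0037]
-3.0 [622.9 -86.4] [0.0001 0.0037]
0.5 [623.  -82.8] [-0.0001  0.0037]
4.0 [622.9 -79.1] [-0.0004  0.0036]
7.5 [622.5 -75.5] [-0.0006  0.0036]
11.0 [621.9 -71.9] [-0.0008  0.0036]
14.5 [621.1 -68.3] [-0.001   0.0035]
18.0 [620.1 -64.8] [-0.0012  0.0034]
21.5 [618.8 -61.3] [-0.0014  0.0034]
25.0 [617.4 -57.9] [-0.0016  0.0033]
28.5 [615.7 -54.7] [-0.0018  0.0032]
32.0 [613.9 -51.5] [-0.002  0.003]
35.5 [611.8 -48.5] [-0.0022  0.0029]
39.0 [609.6 -45.5] [-0.0024  0.0028]
42.5 [607.2 -42.8] [-0.0026  0.0026]
```

```bash
python3 -m jog '[{"dx":0.0025,"dy":-0.0027,"dz":0,"wx":0,"wy":0,"wz":0.061,"grip":0.6},{"dx":0.0026,"dy":-0.0026,"dz":0,"wx":0,"wy":0,"wz":0.061,"grip":0.6},{"dx":0.0028,"dy":-0.0024,"dz":0,"wx":0,"wy":0,"wz":0.061,"grip":0.6},{"dx":0.0029,"dy":-0.0022,"dz":0,"wx":0,"wy":0,"wz":0.061,"grip":0.6},{"dx":0.003,"dy":-0.002,"dz":0,"wx":0,"wy":0,"wz":0.061,"grip":0.6},{"dx":0.0032,"dy":-0.0018,"dz":0,"wx":0,"wy":0,"wz":0.061,"grip":0.6},{"dx":0.0033,"dy":-0.0016,"dz":0,"wx":0,"wy":0,"wz":0.061,"grip":0.6},{"dx":0.0034,"dy":-0.0014,"dz":0,"wx":0,"wy":0,"wz":0.061,"grip":0.6}]'
```

```text
time_s: 11.2
ee_pos: [542.2, -138.3, 75.8]
ee_rot: [179.9, -0.1, 68.2]
force: [0.2, 4.4, 1.9]
gripper_width: 21.8
```

```bash
python3 -m jog '[{"dx":0.0034,"dy":-0.0008,"dz":0,"wx":0,"wy":0,"wz":0.061,"grip":0.6},{"dx":0.0035,"dy":-0.0006,"dz":0,"wx":0,"wy":0,"wz":0.061,"grip":0.6},{"dx":0.0036,"dy":-0.0004,"dz":0,"wx":0,"wy":0,"wz":0.061,"grip":0.6},{"dx":0.0036,"dy":-0.0006,"dz":0,"wx":0,"wy":0,"wz":0.061,"grip":0.6},{"dx":0.0036,"dy":-0.0004,"dz":0,"wx":0,"wy":0,"wz":0.061,"grip":0.6},{"dx":0.0037,"dy":-0.0001,"dz":0,"wx":0,"wy":0,"wz":0.061,"grip":0.6},{"dx":0.0037,"dy":0.0001,"dz":0,"wx":0,"wy":0,"wz":0.061,"grip":0.6},{"dx":0.0037,"dy":0.0003,"dz":0,"wx":0,"wy":0,"wz":0.061,"grip":0.6}]'
```

```text
time_s: 12.0
ee_pos: [570.3, -140.9, 75.8]
ee_rot: [180.0, -0.1, 96.2]
force: [-0.6, 3.3, 3.0]
gripper_width: 21.8
```

```bash
python3 -m jog '[{"dx":0.0036,"dy":0.0008,"dz":0,"wx":0,"wy":0,"wz":0.061,"grip":0.6},{"dx":0.0036,"dy":0.001,"dz":0,"wx":0,"wy":0,"wz":0.061,"grip":0.6},{"dx":0.0035,"dy":0.0013,"dz":0,"wx":0,"wy":0,"wz":0.061,"grip":0.6},{"dx":0.0035,"dy":0.0015,"dz":0,"wx":0,"wy":0,"wz":0.061,"grip":0.6},{"dx":0.0034,"dy":0.0016,"dz":0,"wx":0,"wy":0,"wz":0.061,"grip":0.6},{"dx":0.0033,"dy":0.0016,"dz":0,"wx":0,"wy":0,"wz":0.061,"grip":0.6},{"dx":0.0032,"dy":0.0018,"dz":0,"wx":0,"wy":0,"wz":0.061,"grip":0.6},{"dx":0.0031,"dy":0.002,"dz":0,"wx":0,"wy":0,"wz":0.061,"grip":0.6}]'
python3 - <<'E'
from h import *
env.grab_frame('top')
s=env.state(); print(s['ee_pos'],s['force'])
E
```

```text
time_s: 12.8
ee_pos: [596.8, -130.0, 75.8]
ee_rot: [-180.0, -0.0, 124.2]
force: [-3.2, 0.9, 4.0]
gripper_width: 21.9
[ 597.35604804 -129.51613082   75.80174458] [-2.65446463  1.22947497  4.00356505]
```

```bash
cat > t.py <<'E'
from h import *
s=env.state(); C=np.array([562.5,-81.8]); d=s['ee_pos'][:2]-C; a=np.arctan2(d[1],d[0]); f=s['force']
print('ang %.1f r %.1f tang %.2f rad %.2f'%(np.degrees(a),np.hypot(*d),-f[0]*np.sin(a)+f[1]*np.cos(a),f[0]*np.cos(a)+f[1]*np.sin(a)),'t',s['time_s'])
E
python3 -m jog '[{"dx":0.0028,"dy":0.0024,"dz":0,"wx":0,"wy":0,"wz":0.061,"grip":0.6},{"dx":0.0026,"dy":0.0026,"dz":0,"wx":0,"wy":0,"wz":0.061,"grip":0.6},{"dx":0,"dy":0,"dz":0,"wx":0,"wy":0,"wz":0,"grip":0.6}]' >/dev/null; python3 t.py
python3 -m jog '[{"dx":0.0024,"dy":0.0027,"dz":0,"wx":0,"wy":0,"wz":0.061,"grip":0.6},{"dx":0.0022,"dy":0.0028,"dz":0,"wx":0,"wy":0,"wz":0.061,"grip":0.6},{"dx":0,"dy":0,"dz":0,"wx":0,"wy":0,"wz":0,"grip":0.6}]'  >/dev/null; python3 t.py
```

```text
ang -46.9 r 59.0 tang -1.02 rad -2.45 t 13.15
ang -40.0 r 58.9 tang -0.86 rad -0.97 t 13.45
```

```bash
python3 -m jog '[{"dx":0.0021,"dy":0.003,"dz":0,"wx":0,"wy":0,"wz":0.061,"grip":0.6},{"dx":0.0019,"dy":0.0031,"dz":0,"wx":0,"wy":0,"wz":0.061,"grip":0.6},{"dx":0,"dy":0,"dz":0,"wx":0,"wy":0,"wz":0,"grip":0.6}]' >/dev/null; python3 t.py
python3 -m jog '[{"dx":0.0017,"dy":0.0032,"dz":0,"wx":0,"wy":0,"wz":0.061,"grip":0.6},{"dx":0.0015,"dy":0.0033,"dz":0,"wx":0,"wy":0,"wz":0.061,"grip":0.6},{"dx":0,"dy":0,"dz":0,"wx":0,"wy":0,"wz":0,"grip":0.6}]'  >/dev/null; python3 t.py
```

```text
ang -32.9 r 58.8 tang -1.60 rad -1.62 t 13.75
ang -26.9 r 58.8 tang -3.90 rad 0.34 t 14.05
```

```bash
python3 -m jog '[{"dx":0.0014,"dy":0.0034,"dz":0,"wx":0,"wy":0,"wz":0.061,"grip":0.6},{"dx":0.0012,"dy":0.0035,"dz":0,"wx":0,"wy":0,"wz":0.061,"grip":0.6},{"dx":0,"dy":0,"dz":0,"wx":0,"wy":0,"wz":0,"grip":0.6}]' 8; python3 t.py
python3 -m jog '[{"dx":0.001,"dy":0.0035,"dz":0,"wx":0,"wy":0,"wz":0.061,"grip":0.6},{"dx":0.0008,"dy":0.0036,"dz":0,"wx":0,"wy":0,"wz":0.061,"grip":0.6},{"dx":0,"dy":0,"dz":0,"wx":0,"wy":0,"wz":0,"grip":0.6}]'; python3 t.py
```

```text
time_s: 14.35
ee_pos: [617.6, -102.2, 75.8]
ee_rot: [-179.8, 0.2, 158.9]
force: [-1.8, -5.7, 4.4]
gripper_width: 21.6
ang -20.3 r 58.7 tang -5.99 rad 0.29 t 14.35
time_s: 14.65
ee_pos: [619.6, -95.3, 75.8]
ee_rot: [-179.8, 0.2, 165.9]
force: [-1.8, -6.2, 4.6]
gripper_width: 21.6
ang -13.3 r 58.7 tang -6.47 rad -0.35 t 14.65
```

```bash
python3 -m jog '[{"dx":0.0006,"dy":0.0036,"dz":0,"wx":0,"wy":0,"wz":0.061,"grip":0.6},{"dx":0.0003,"dy":0.0025,"dz":0,"wx":0,"wy":0,"wz":0.042,"grip":0.6},{"dx":0,"dy":0,"dz":0,"wx":0,"wy":0,"wz":0,"grip":0.6}]' >/dev/null; python3 t.py
python3 -m jog '[{"dx":0.0003,"dy":0.0036,"dz":0,"wx":0,"wy":0,"wz":0.061,"grip":0.6},{"dx":0.0001,"dy":0.0025,"dz":0,"wx":0,"wy":0,"wz":0.042,"grip":0.6},{"dx":0,"dy":0,"dz":0,"wx":0,"wy":0,"wz":0,"grip":0.6}]' >/dev/null; python3 t.py
```

```text
ang -7.1 r 58.6 tang -6.78 rad 0.50 t 14.95
ang 0.4 r 58.6 tang -1.27 rad 0.38 t 15.25
```

```bash
python3 -m jog '[{"dx":0,"dy":0.0025,"dz":0,"wx":0,"wy":0,"wz":0.042,"grip":0.6},{"dx":-0.0001,"dy":0.0015,"dz":0,"wx":0,"wy":0,"wz":0.025,"grip":0.6},{"dx":0,"dy":0,"dz":0,"wx":0,"wy":0,"wz":0,"grip":0.6}]' >/dev/null; python3 t.py
python3 -m jog '[{"dx":-0.0003,"dy":0.003,"dz":0,"wx":0,"wy":0,"wz":0.05,"grip":0.6},{"dx":0,"dy":0,"dz":0,"wx":0,"wy":0,"wz":0,"grip":0.6},{"dx":0,"dy":0,"dz":0,"wx":0,"wy":0,"wz":0,"grip":0.6}]' >/dev/null; python3 t.py
```

```text
ang 4.9 r 58.6 tang -0.55 rad -1.32 t 15.55
ang 7.7 r 58.6 tang -0.84 rad -0.48 t 15.85
```

The resistance fell off near -3° and stays under 1 N, and the crank is now about 10° into the dwell. I'll release and look.

```bash
python3 -m jog '[{"dx":0,"dy":0,"dz":0,"wx":0,"wy":0,"wz":0,"grip":0.3},{"dx":0,"dy":0,"dz":0,"wx":0,"wy":0,"wz":0,"grip":0.2},{"dx":0,"dy":0,"dz":0,"wx":0,"wy":0,"wz":0,"grip":0.2},{"dx":0,"dy":0,"dz":0.01,"wx":0,"wy":0,"wz":0,"grip":0.2},{"dx":0,"dy":0,"dz":0.02,"wx":0,"wy":0,"wz":0,"grip":0.2},{"dx":0,"dy":0,"dz":0.03,"wx":0,"wy":0,"wz":0,"grip":0.2},{"dx":0,"dy":0,"dz":0.03,"wx":0,"wy":0,"wz":0,"grip":0.2},{"dx":-0.02,"dy":0,"dz":0.03,"wx":0,"wy":0,"wz":0,"grip":0.2},{"dx":-0.03,"dy":-0.02,"dz":0.03,"wx":0,"wy":0,"wz":0,"grip":0.2},{"dx":-0.03,"dy":-0.03,"dz":0,"wx":0,"wy":0,"wz":0,"grip":0.2}]' && python3 -m jog '[{"dx":-0.03,"dy":-0.04,"dz":0,"wx":0,"wy":0,"wz":0,"grip":0.2},{"dx":-0.03,"dy":-0.04,"dz":0,"wx":0,"wy":0,"wz":0,"grip":0.2},{"dx":-0.03,"dy":-0.04,"dz":0,"wx":0,"wy":0,"wz":0,"grip":0.2},{"dx":-0.03,"dy":-0.04,"dz":0,"wx":0,"wy":0,"wz":0,"grip":0.2},{"dx":-0.02,"dy":-0.03,"dz":0,"wx":0,"wy":0,"wz":0,"grip":0.2},{"dx":-0.01,"dy":-0.02,"dz":0,"wx":0,"wy":0,"wz":0,"grip":0.2},{"dx":0,"dy":0,"dz":0,"wx":0,"wy":0,"wz":0,"grip":0.2}]'
python3 - <<'E'
from h import *
a,c=shot('top','top2.png'); b,s=shot('scene','scene2.png')
A=cv2.resize(a[167:228,240:370],None,fx=6,fy=6,interpolation=cv2.INTER_CUBIC)
B=cv2.resize(b[160:275,260:410],None,fx=2,fy=2,interpolation=cv2.INTER_CUBIC)
o=np.zeros((366+230,780,3),np.uint8);o[:366]=A;o[366:,:300]=B
o[366:,320:780]=cv2.resize(a[60:290,150:610],None,fx=1,fy=1)
cv2.imwrite('pics/c6.png',o[:,:,::-1])
E
```

```text
time_s: 16.85
ee_pos: [541.6, -123.8, 230.1]
ee_rot: [-179.8, 0.5, -175.4]
force: [0.1, -1.8, 0.2]
gripper_width: 36.4
time_s: 17.55
ee_pos: [388.6, -335.9, 225.6]
ee_rot: [-179.9, 0.0, -175.8]
force: [0.3, 0.5, -0.1]
gripper_width: 36.7
```

View pics/c6.png

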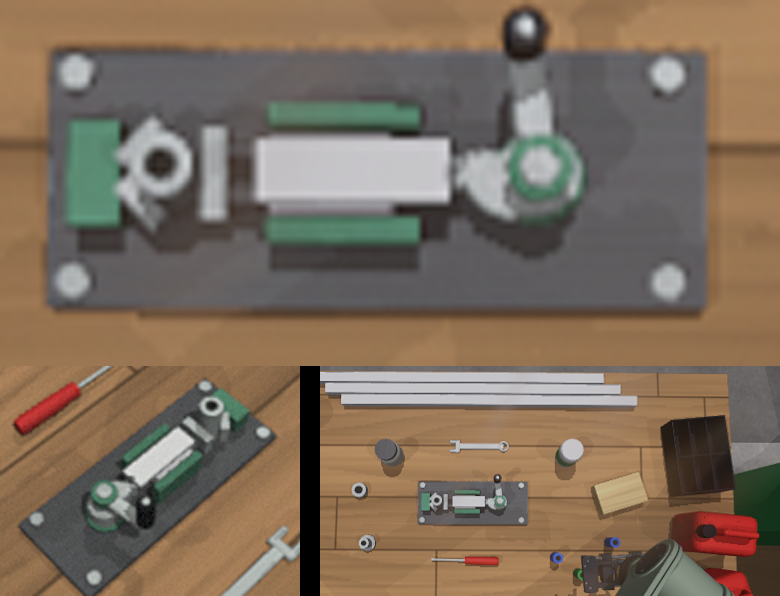

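```bash
python3 - <<'E'
from h import *
c=load('top2.png'); A=lambda x,y:(240+(x+.5)/6-.5,167+(y+.5)/6-.5)
b=at(c,*A(162,163),72);j=at(c,*A(201,173),41);S=at(c,*A(542,167),74);H=at(c,*A(526,30),114)
print('bush',b,'jaw face',j,'gap',b[1]-15-j[1],'crank',H-S,np.degrees(np.arctan2(*(H-S)[1::-1])))
E
python3 -m jog '[{"dx":0,"dy":0,"dz":0,"wx":0,"wy":0,"wz":0,"grip":0.2},{"dx":0,"dy":0,"dz":0,"wx":0,"wy":0,"wz":0,"grip":0.2},{"dx":0,"dy":0,"dz":0,"wx":0,"wy":0,"wz":0,"grip":0.2},{"dx":0,"dy":0,"dz":0,"wx":0,"wy":0,"wz":0,"grip":0.2},{"dx":0,"dy":0,"dz":0,"wx":0,"wy":0,"wz":0,"grip":0.2}]' >/dev/null
python3 - <<'E'
from h import *
a,c=shot('top','top3.png'); b=cv2.imread('pics/top2.png')[:,:,::-1]
print(np.abs(a[167:228,240:370].astype(int)-b[167:228,240:370]).max())
E
```

```text
bush [563.98785938  95.33880386  72.        ] jaw face [562.35489006  80.82639326  41.        ] gap -0.48758940153166463 crank [58.60822123  8.6114883  40.        ] 8.358835691539852
11
```

```bash
python3 -c "
from workcell import env
print(env.job_done())"
```

```text
the job is handed in; nothing more can be done
None
```

The long plain steel bushing is standing upright in the V with the jaw clamped on it. The job was handed in at about 18 s with the robot clear of everything.

- **Turning the crank:** I turned it anticlockwise with a 6–8 N grip. Resistance along the path rose to about 6.8 N, then fell to under 1 N. I stopped there, about 8–15° into the 26° dwell.
- **Holding by itself:** After letting go, the crank measured 8.4° against 7.7° at release. Two top pictures about 0.5 s apart show no movement.
- **Clamp:** The gap between jaw and bushing works out at about 0 mm (-0.5 mm, within measuring error). The bushing is at y ≈ 95 mm, against an estimated nest point of about 96 mm.
- **Bystanders:** The tin, jar, spacer, flanged bushing, screwdriver, wrench and offcut look unmoved in the last top picture. The parked arm hides some of the coloured look-alikes there, so I could not check all of those.
- **Disagreements:** Two early wrist pictures, taken while the arm was still settling, were off by up to 9 mm in y. I took another once it was still, and that one agreed with the other cameras. My estimate of the shaft position was also 1–2 mm off, which cost only a few newtons sideways.

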